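Put the lever back on the vacuum tap and open it

ROBOT

A 7-joint arm with a two-finger parallel gripper is mounted at the origin on the work surface. World frame = base frame: x ahead of the robot, y to its left, z up, the work surface at z = 0. Lengths are in m, angles in degrees, forces in N, time in s.
With the tool pointing down it reaches from about 0.4 to 0.85 m from the base axis. Payload 6.9 kg.
Tool frame: the origin (TCP) lies midway between the tips of the shut fingers; the grasp point (between the pads) lies arm.hold_point_z behind it (arm.hold_point_z is the distance from the TCP to the grasp point, in m); z points along the fingers, y is the direction in which the jaws open and shut (so a half turn about z gives the same grasp; the last joint's range is limited). The gripper opens to 85 mm and grips with 20 to 120 N. Pads are 22 mm wide; open, the fingers measure 114 mm over their backs; the gripper's body (76 mm by 85 mm) begins 54 mm behind the grasp point. The pads swing forward as they close: fully open they stand 13 mm farther back than shut.
Start: joints at [-65.002, 29.078, -13.613, 85.955, 7.202, 65.827, -8.869], TCP at [0.203, 0.591, 0.202] pointing down, gripper open.
Joint ranges: [-176.47, 176.47], [-13.61, 117.27], [-81.72, 77.17], [0.22, 143.17], [-87.28, 267.28], [10, 112.55], [-165.47, 165.47]. Speed limits (degrees/s): [136.94, 136.94, 180, 180, 180, 180, 180].

INTERFACE

Orientations are given as a 3x3 rotation matrix whose columns are the frame's x, y, z axes.
In Python, from station import arm, vision, finder gives the robot as it stands.
- The arm moves only by the tool move_arm, never from a script. Its argument "rows" is a list of rows, each a list of 3 entries, a list of its own where there are three numbers: the shift along the world's x, y, z normalised to -1 to 1, where 1 is 500 mm, then the turn, a rotation vector about the world's x, y, z normalised to -1 to 1, where 1 is 90 degrees, then the closure, from 0 (fully open) to 1 (shut). In form: [[[dx, dy, dz], [ax, ay, az], jaw], ...]. A call has exactly 10 rows; each row shifts and turns the commanded pose from where the row before left it; what a row does not reach is not made up. A row lasts 1/8 s, in which the tool goes at most 62.5 mm and 10.7 degrees, less where a joint would pass 70% of its speed; a pose out of reach is approached as far as the arm can. A call with a number of a shift or a turn outside -1 to 1 is refused whole. A call with a gripper value outside its range is refused whole. The fingers move at their own pace and stop on an object; "force" is the grip in N (left out, the last holds). Time passes only in rows, so rows that do not move let the fingers close, or fill a call up. It gives the time, the measured TCP pose, the force and the opening at its end, in the units of the state.
- arm.sense(): the state, without advancing time (a new reading comes with each control period).
- vision.get_image(name): name is "scene" or "top"; returns a dict with "color" (400x640x3 uint8, red, green, blue), "depth" (400x640 float32, m along the optical axis (not along the pixel's ray), 0 where there is no reading), "fov_y" (degrees; the focal length in pixels is half the picture's height over the tangent of half this angle, whatever the lens; pixels are square), "cx", "cy" (the principal point, pixels), "extrinsics" (4x4, takes a point from camera to world coordinates). Camera axes: x right, y down, z forward; pixel columns grow to the right and rows downward; lengths in m; the calibration is good to about 2 mm. A picture is of the moment at which its call begins.
- arm.finish_job(): hands the job in, once; it reports no verdict.
Trained networks look in a picture, given as the dict that the camera call returned (one of the last four; its "shot" number tells which), for a name from the list of things; names that differ only in an ending like _2 or _b are one class to them, and where a whole thing is asked for, a point or a joint stands for the part that bears it (a point fixed in the world has none). Each returns a list of dicts, best first, with "confidence" (0 to 1); they miss things now and then, are a little off and sometimes report something else, mostly with a low value. They report only what shows in the picture. A call takes as long as a camera call. They do not tell look-alikes from the thing itself.
- finder.recognise(picture, name): "bbox" ([left, top, right, bottom] in pixels, round what is visible of it).
- finder.masks_of(picture, name): "region" (400x640 bool, what is visible of it) and "bbox" ([left, top, right, bottom] in pixels, round what is visible of it).
- finder.spot_point(picture, name): "uv" ([column, row] in pixels: a listed point, or the origin of a listed thing).
The state is a dict: "time": time; "q": joint angles; "qvel": joint speeds; "effort": joint torques, N m; "tcp_pos": TCP position; "tool_rot": TCP orientation; "wrist_force": force on the tool from outside, world axes, zero at the start; "torque": the same for the moment, N m; "gripper_width": finger opening in m.
Only numpy, scipy, OpenCV 4.12 (cv2) and the standard library are available. Lean on these libraries where they do the work, as an engineer would, in place of code of your own. Each camera call takes 0.05 s, during which the arm holds its last target. There are 200 camera calls.

TASK

The vacuum tap on the worktop has lost its handle. Fit the lever with the square hole over the tap's square spindle, its arm lying above the pointer on the collar, so that it sits fully home and level on the collar, and let go of it; then swing the lever round until the tap is fully open, with the lever in line over the outlet pipe. Leave the lever with the round hole and everything else where they are.

Things in the scene. Friction and masses are not known exactly. Their poses are not given: they have to be found in the camera images.
- tap: vacuum tap fixed to the worktop: dark base plate 130 x 100 x 10 mm, aluminium body, round flange 104 mm across, its top 48 mm up. A steel outlet pipe 24 mm thick (axis 26 mm up) leaves along the tap's own +x, ending 139 mm from the spindle's axis; on the other side only a short stub. Origin: on the worktop, on the spindle's vertical axis; z up.
- spindle_seat (a point): centre of the top face of the spindle's dark round collar (48 mm across), on the axis, 62 mm above the worktop; turns with the spindle. From it rises a square steel shaft 18 x 18 mm, 34 mm high, the last 6 mm tapering to 12 x 12 mm; its flats face along this point's x and y. x: level, the way the pointer points; z up.
- pointer_tip (a point): end of the spindle's pointer, a flat dark tongue 10 mm wide on the collar's side: 52 mm from the axis along spindle_seat's x, 4 mm below the collar's top face.
- spindle (a joint): turn of the spindle in rad, growing anticlockwise seen from above. 0: closed, pointer along the tap's -y. pi/2: fully open, at the stop, pointer along the tap's +x, over the outlet pipe. Starts between 0 and 0.5 and stays where left: dry friction about 0.25 N m, no spring; lowering the lever on with care does not turn it.
- lever: lever with the SQUARE hole, loose, flat on the worktop, about 450 g: steel hub block 46 x 46 x 30 mm high with a 20 x 20 mm square hole through it (sides parallel to the block's); from its +x side an aluminium arm 18 mm wide, 18 mm high, underside level with the hub's. Origin: hole's axis at the hub's underside; x along the arm, z up. Seated, the origin is at spindle_seat.
- lever_tip (a point): middle of the end of the square-holed lever's arm: 135 mm along the lever's x from its origin, 9 mm above its underside. The lever's centre of mass lies only about 14 mm from the hole's axis, so it stays level on the collar when released; seated, the shaft shows 4 mm above the hub.
- round_lever: a lever of another tap, loose, to be left alone: same size and look, but its hole is ROUND, 29 mm across. Origin and axes as for the lever. The two lie left and right of the tap, either way round.
- dish: clear low dish, 90 mm across, 16 mm high, loose; origin at the centre of its underside. Leave alone.
- tube: clear capped tube standing upright, 32 mm across, 110 mm high, loose; origin at the centre of its underside. Leave alone.
- marker: black marker pen 120 mm long, 14 mm thick, lying on the worktop, loose; origin under its middle. Leave alone.
- beaker: glass beaker 80 mm across, 100 mm high, loose; origin at the centre of its underside. Leave alone.
There are look-alikes about, which are no part of the job. What is shaped like the lever but brown or red is not meant.

How it is judged:
By the outcome, as a careful person would: the job done as asked, in the order asked, and still so for the second after the job is handed in, with the robot touching nothing.
It also fails if it takes over 61 s, if anything falls off the work surface, if the arm or the gripper's body presses on something with over 40 N, if the wrist force passes 120 N, or if a joint passes its speed limit or range.

## Working session

There is one attempt and no reset: what is moved stays moved. The work goes in short steps, Python scripts to look and compute and a tool call to move; the robot and the scene stay as the last step left them, time stands still between calls to the robot, and variables do not carry over. Pictures are saved under pics/ and viewed, about 8 in all and at most 12, crops included, and the job is handed in when it is done.

Besides the shell and the picture viewer there is one more tool, called after "Request:" in YAML: its name, and indented under it one key for each argument. move_arm: Moves the arm, as the interface text tells. Its arguments: {"type":"object","properties":{"rows":{"type":"array"},"force":{"type":"number"}},"required":["rows"]}

```bash
mkdir -p pics; cat > h.py <<'E'
import numpy as np, cv2
from station import arm, vision, finder
def f(p): return p["color"].shape[0]/2/np.tan(np.radians(p["fov_y"])/2)
def pix2w(p,u,v,z=None,d=None):
    F=f(p); r=np.array([(u-p["cx"])/F,(v-p["cy"])/F,1.]); T=np.array(p["extrinsics"])
    if d is None:
        rw=T[:3,:3]@r; d=(z-T[2,3])/rw[2]
    return T[:3,:3]@(r*d)+T[:3,3]
def w2pix(p,X):
    T=np.array(p["extrinsics"]); c=T[:3,:3].T@(np.array(X)-T[:3,3]); return f(p)*c[:2]/c[2]+[p["cx"],p["cy"]]
def cloud(p):
    v,u=np.mgrid[:400,:640]; d=p["depth"]; F=f(p); T=np.array(p["extrinsics"])
    P=np.stack([(u-p["cx"])/F*d,(v-p["cy"])/F*d,d],-1)
    return P@T[:3,:3].T+T[:3,3]
def save(p,n,box=None,s=1):
    im=p["color"][...,::-1]
    if box: l,t,r,b=box; im=im[t:b,l:r]
    cv2.imwrite("pics/"+n,cv2.resize(im,None,fx=s,fy=s,interpolation=cv2.INTER_CUBIC))
E
python3 - <<'E'
from h import *
np.set_printoptions(precision=4,suppress=True)
s=arm.sense(); print(s["time"],s["tcp_pos"],s["tool_rot"],s["wrist_force"],s["gripper_width"],arm.hold_point_z)
zs={"tap":0,"spindle_seat":.062,"pointer_tip":.058,"lever":0,"lever_tip":.009,"round_lever":0,"dish":0,"tube":0,"marker":0,"beaker":0}
for c in ["top","scene"]:
    p=vision.get_image(c); save(p,c+"0.png"); print(c,np.array(p["extrinsics"])[:3,3],f(p))
    for n,z in zs.items():
        for r in finder.spot_point(p,n)[:4]:
            print(n,round(r["confidence"],2),np.round(r["uv"],1),pix2w(p,*r["uv"],z=z))
E
```

```text
0.0 [0.2029 0.5906 0.201 ] [[-0.9458  0.3248 -0.0005]
 [ 0.3248  0.9458 -0.0017]
 [-0.     -0.0017 -1.    ]] [ 0.0842 -0.4816 -1.3253] 0.0855626385499903 0.0187
top [ 0.4985 -0.0489  0.9329] 371.7510203387908
tap 0.66 [292.8 219.9] [ 0.5389  0.0104 -0.    ]
spindle_seat 0.83 [287.3 218.4] [0.5396 0.0193 0.062 ]
pointer_tip 0.75 [314.9 212.8] [ 0.5535 -0.0452  0.058 ]
pointer_tip 0.33 [245.6 129.6] [0.7519 0.1224 0.058 ]
lever 0.95 [396.3 238. ] [ 0.4954 -0.2493  0.    ]
lever 0.9 [400. 276.] [ 0.4013 -0.2577  0.    ]
lever 0.41 [244.5 131. ] [0.7651 0.1365 0.    ]
lever_tip 0.9 [386.6 330.3] [ 0.2713 -0.2218  0.009 ]
lever_tip 0.88 [481.8 155.9] [ 0.7038 -0.4655  0.009 ]
lever_tip 0.62 [380.1 186. ] [ 0.6251 -0.2079  0.009 ]
round_lever 0.61 [213.3 246.2] [0.4718 0.2076 0.    ]
dish 0.75 [331.2 136.9] [ 0.7517 -0.085   0.    ]
tube 0.72 [246.8 131.9] [0.7628 0.1306 0.    ]
marker 0.49 [248.2 283.8] [0.3798 0.1187 0.    ]
beaker 0.66 [476. 241.] [ 0.4894 -0.4493  0.    ]
scene [ 1.0068 -0.3697  0.7055] 365.49020072501327
tap 0.57 [338.  186.1] [0.5452 0.0056 0.    ]
spindle_seat 0.76 [340.  166.1] [0.5374 0.0135 0.062 ]
pointer_tip 0.55 [324.8 180.6] [ 0.5524 -0.0411  0.058 ]
lever 0.88 [234.1 216.1] [ 0.4844 -0.2524  0.    ]
lever 0.8 [218.9 192.8] [ 0.3994 -0.2528  0.    ]
lever_tip 0.96 [208.3 155.1] [ 0.272 -0.224  0.009]
lever_tip 0.92 [280.9 244.3] [ 0.617  -0.2016  0.009 ]
lever_tip 0.78 [181.9 351. ] [ 0.7106 -0.463   0.009 ]
round_lever 0.76 [384.8 139.1] [ 0.4779  0.2173 -0.    ]
round_lever 0.72 [281.7 245.5] [ 0.6156 -0.1995  0.    ]
dish 0.87 [363.4 271.3] [ 0.7659 -0.0876  0.    ]
tube 0.65 [438.1 225. ] [0.7698 0.1302 0.    ]
marker 0.66 [336.6 133.8] [0.3847 0.1167 0.    ]
marker 0.46 [322.1 181.9] [ 0.5115 -0.0199  0.    ]
beaker 0.94 [152.5 261. ] [ 0.4948 -0.4496  0.    ]
beaker 0.58 [280.1 244.5] [ 0.6114 -0.2012  0.    ]
```

```bash
python3 -c "
import cv2,numpy as np
cv2.imwrite('pics/both0.png',np.vstack([cv2.imread('pics/top0.png'),cv2.imread('pics/scene0.png')])[:, :])"
```

```text
(no output)
```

View pics/top0.png

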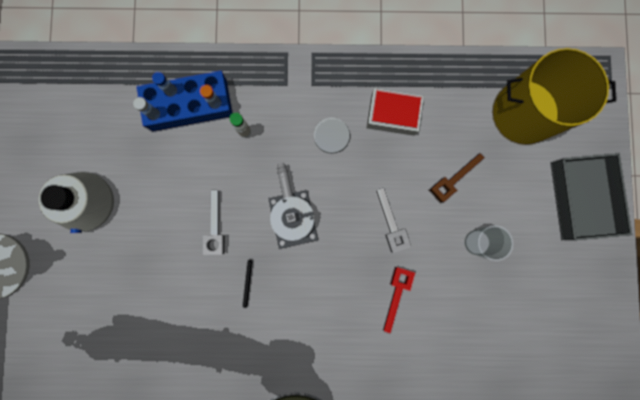

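View pics/scene0.png

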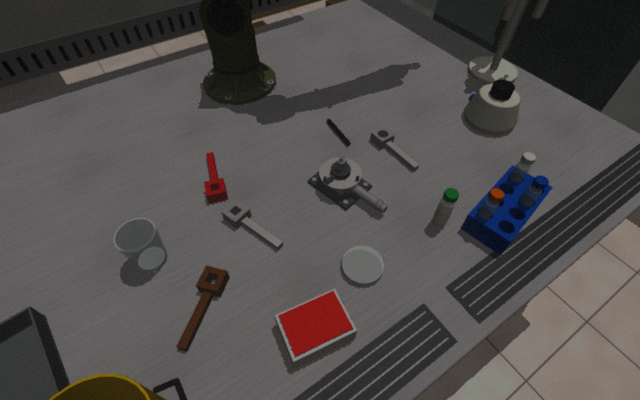

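The top view shows the square-hole lever right of the tap (hub at about (398,240), arm tip (381,189)) and the round-hole lever on the left, hub at (213,244). The tap is at (291,217), its pipe pointing up the image and its pointer right to (315,212). Next I'll measure the lever and tap from depth.

```bash
cat > m.py <<'E'
from h import *
np.set_printoptions(precision=4,suppress=True)
ims=[]
for c in ["top","scene"]:
    p=vision.get_image(c); C=cloud(p); ok=p["depth"]>0
    box=lambda x0,x1,y0,y1,z0,z1: C[ok&(C[...,0]>x0)&(C[...,0]<x1)&(C[...,1]>y0)&(C[...,1]<y1)&(C[...,2]>z0)&(C[...,2]<z1)]
    print(c)
    hub=box(.44,.66,-.32,-.17,.025,.04); a=box(.44,.66,-.32,-.17,.012,.023)
    r=cv2.minAreaRect(hub[:,:2].astype(np.float32)*1000); print("hub",len(hub),hub.mean(0),r)
    h=r[0]; a=a[np.linalg.norm(a[:,:2]-np.array(h)/1000,axis=1)>.045]
    l=cv2.fitLine(a[:,:2].astype(np.float32),cv2.DIST_HUBER,0,.001,.001).ravel(); print("arm",len(a),a.mean(0),l,np.degrees(np.arctan2(l[1],l[0])), "tip",np.max((a[:,:2]-l[2:])@l[:2]))
    fl=box(.45,.64,-.09,.1,.044,.052); r=cv2.minEnclosingCircle(fl[:,:2].astype(np.float32)*1000); print("flange",len(fl),fl.mean(0),r)
    co=box(.45,.64,-.09,.1,.054,.066); print("collar+ptr",len(co),co.mean(0)); 
    sh=box(.45,.64,-.09,.1,.08,.1); print("shaft",len(sh),sh.mean(0) if len(sh) else 0)
    pi=box(.605,.72,-.05,.1,.032,.042); 
    if len(pi)>5: l=cv2.fitLine(pi[:,:2].astype(np.float32),cv2.DIST_HUBER,0,.001,.001).ravel(); print("pipe",len(pi),l,np.degrees(np.arctan2(l[1],l[0])))
    t=w2pix(p,[.56,0.01,.05]).astype(int); h=w2pix(p,[.54,-.235,.02]).astype(int)
    for q in (t,h):
        ims.append(cv2.resize(p["color"][q[1]-50:q[1]+50,q[0]-65:q[0]+65,::-1],(390,300),interpolation=cv2.INTER_CUBIC)); print("crop org",q-[65,50])
cv2.imwrite("pics/crops.png",np.vstack([np.hstack(ims[:2]),np.hstack(ims[2:])]))
E
python3 m.py
```

```text
top
hub 306 [ 0.4908 -0.2476  0.0308] ((491.0380859375, -247.7637176513672), (45.66232681274414, 46.602779388427734), 18.68519401550293)
arm 276 [ 0.576  -0.2185  0.0185] [ 0.9496  0.3134  0.576  -0.2185] 18.264088 tip 0.04467294549124542
flange 1070 [0.5407 0.0124 0.0487] ((542.0701293945312, 10.73293685913086), 51.93547821044922)
collar+ptr 331 [0.5444 0.0036 0.0619]
shaft 67 [0.5421 0.0103 0.0906]
pipe 252 [0.9708 0.2398 0.6403 0.0327] 13.874592
crop org [226 160]
crop org [327 169]
scene
hub 302 [ 0.4932 -0.2489  0.0287] ((492.1135559082031, -248.8767547607422), (48.07466125488281, 47.28472137451172), 19.01878547668457)
arm 302 [ 0.5791 -0.2209  0.0166] [ 0.9465  0.3228  0.5791 -0.2209] 18.834785 tip 0.044938397622262136
flange 709 [0.55   0.0062 0.0471] ((543.1036987304688, 9.026904106140137), 53.276248931884766)
collar+ptr 250 [ 0.5517 -0.002   0.0596]
shaft 75 [0.5448 0.0087 0.0876]
pipe 213 [0.9703 0.2417 0.6427 0.0298] 13.989738
crop org [279 125]
crop org [185 174]
```

View pics/crops.png

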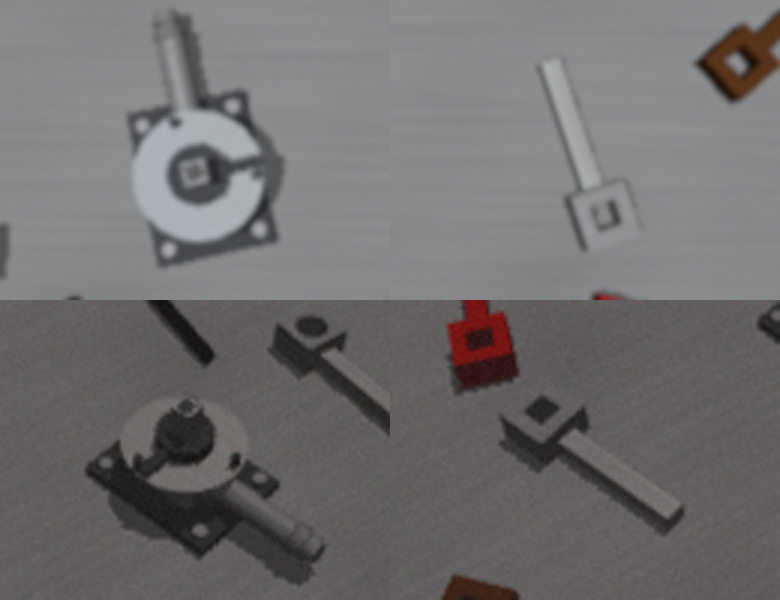

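The crops confirm that the right-hand lever's hole is square and the left-hand one's is round. The pointer is close to the tap's -y. I'll start the approach with an arc to above the lever.

Request:
move_arm:
  rows:
    - [[0.05,-0.068,0],[0,0,0.021],0]
    - [[0.05,-0.068,0],[0,0,0.021],0]
    - [[0.05,-0.068,0],[0,0,0.021],0]
    - [[0.05,-0.068,0],[0,0,0.021],0]
    - [[0.05,-0.068,0],[0,0,0.021],0]
    - [[0.05,-0.068,0],[0,0,0.021],0]
    - [[0.05,-0.068,0],[0,0,0.021],0]
    - [[0.05,-0.068,0],[0,0,0.021],0]
    - [[0.05,-0.068,0],[0,0,0.021],0]
    - [[0.05,-0.068,0],[0,0,0.021],0]
  force: 40

```text
time: 2.45
tcp_pos: [0.4538, 0.25, 0.2021]
tool_rot: [[-1.0, -0.0, 0.0], [-0.0, 1.0, 0.0], [-0.0, 0.0, -1.0]]
wrist_force: [0.9, -0.1, -0.2]
gripper_width: 0.0859
```

Request:
move_arm:
  rows:
    - [[0.008,-0.1,-0.01],[0,0,0.021],0]
    - [[0.008,-0.1,-0.01],[0,0,0.021],0]
    - [[0.008,-0.1,-0.01],[0,0,0.021],0]
    - [[0.008,-0.1,-0.01],[0,0,0.021],0]
    - [[0.008,-0.1,-0.01],[0,0,0.021],0]
    - [[0.008,-0.1,-0.01],[0,0,0.021],0]
    - [[0.008,-0.1,-0.01],[0,0,0.021],0]
    - [[0.008,-0.1,-0.01],[0,0,0.021],0]
    - [[0.008,-0.1,-0.01],[0,0,0.021],0]
    - [[0.008,-0.1,-0.01],[0,0,0.021],0]

```text
time: 3.7
tcp_pos: [0.4932, -0.2505, 0.1519]
tool_rot: [[-0.946, -0.324, 0.001], [-0.324, 0.946, -0.0], [-0.001, -0.0, -1.0]]
wrist_force: [0.5, 0.9, 0.8]
gripper_width: 0.0854
```

```bash
cat > st.py <<'E'
from h import *
np.set_printoptions(precision=4,suppress=True)
s=arm.sense(); R=np.array(s["tool_rot"]); print(s["time"],"tcp",s["tcp_pos"],"yaw_y",np.degrees(np.arctan2(R[1,1],R[0,1])),"z",R[:,2],"F",s["wrist_force"],"T",s["torque"],"w",s["gripper_width"],"q",s["q"])
E
cat > ptr.py <<'E'
from h import *
np.set_printoptions(precision=4,suppress=True)
for c,o in (("top",(.5421,.0103)),("scene",(.5448-.001,.0087))):
    p=vision.get_image(c); C=cloud(p); D=C[...,:2]-o; r=np.hypot(D[...,0],D[...,1])
    m=(p["depth"]>0)&(r>.029)&(r<.052)&(C[...,2]>.0525)&(C[...,2]<.066)
    d=D[m].mean(0); print(c,m.sum(),C[m].mean(0),"ptr yaw",np.degrees(np.arctan2(d[1],d[0])))
    for r_ in finder.spot_point(p,"pointer_tip")[:1]: w=pix2w(p,*r_["uv"],z=.058)[:2]-o; print(w,np.degrees(np.arctan2(w[1],w[0])))
E
python3 st.py; python3 ptr.py
```

```text
3.7 tcp [ 0.4932 -0.2505  0.1519] yaw_y 108.917484896259 z [ 0.0006 -0.0001 -1.    ] F [0.5311 0.9349 0.7505] T [-0.0132 -0.0274 -0.0192] w 0.08535950813684258 q [ 30.353   25.2012  -8.778  101.2569   4.6083  53.853  128.597 ]
top 65 [ 0.5548 -0.0162  0.0586] ptr yaw -64.46813957749593
[ 0.0123 -0.0505] -76.32635686331827
scene 60 [ 0.5587 -0.0201  0.0568] ptr yaw -62.625700051949515
[ 0.0036 -0.0495] -85.8782962240889
```

```bash
python3 - <<'E'
from h import *
ims=[]
for c,o in (("top",(.5421,.0103)),("scene",(.5445,.0087))):
    p=vision.get_image(c); q=w2pix(p,[*o,.055]).astype(int); S=9
    im=cv2.resize(p["color"][q[1]-30:q[1]+30,q[0]-22:q[0]+22,::-1],None,fx=S,fy=S,interpolation=cv2.INTER_CUBIC)
    z=.060
    for a,col in ((-76,(0,0,255)),(-66,(0,255,0)),(-56,(255,0,0))):
        for r in (.0,.027,.033,.039,.045,.052):
            u=w2pix(p,[o[0]+r*np.cos(np.radians(a)),o[1]+r*np.sin(np.radians(a)),z])
            v=((u-q+[22,30]+.5)*S).astype(int); cv2.circle(im,tuple(map(int,v)),2,col,-1)
    ims.append(im)
im=np.hstack(ims); print(im.shape); cv2.imwrite("pics/ptr.png",im)
E
```

```text
(540, 792, 3)
```

View pics/ptr.png

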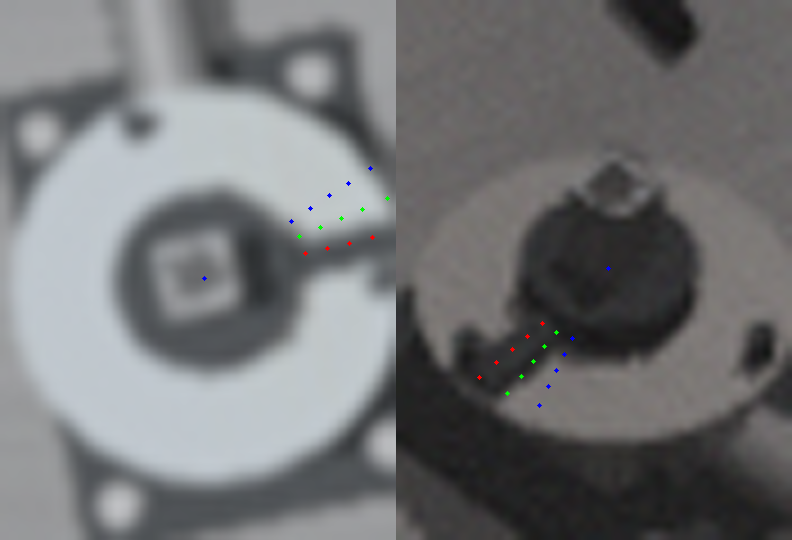

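Request:
move_arm:
  rows:
    - [[-0.003,0.004,-0.05],[0,0,0],0]
    - [[0,0,-0.05],[0,0,0],0]
    - [[0,0,-0.05],[0,0,0],0]
    - [[0,0,-0.05],[0,0,0],0]
    - [[0,0,-0.04],[0,0,0],0]
    - [[0,0,-0.03],[0,0,0],0]
    - [[0,0,-0.02],[0,0,0],0]
    - [[0,0,0],[0,0,0],0]
    - [[0,0,0],[0,0,0],0.3]
    - [[0,0,0],[0,0,0],0.6]

```text
time: 5.25
tcp_pos: [0.4919, -0.2471, 0.0075]
tool_rot: [[-0.946, -0.323, 0.001], [-0.323, 0.946, -0.001], [-0.001, -0.001, -1.0]]
wrist_force: [-0.2, 0.3, 0.1]
gripper_width: 0.0513
```

Request:
move_arm:
  rows:
    - [[0,0,0],[0,0,0],1]
    - [[0,0,0],[0,0,0],1]
    - [[0,0,0],[0,0,0],1]
    - [[0,0,0],[0,0,0],1]
    - [[0,0,0],[0,0,0],1]
    - [[0,0,0],[0,0,0],1]
    - [[0,0,0],[0,0,0],1]
    - [[0,0,0],[0,0,0],1]
    - [[0,0,0],[0,0,0],1]
    - [[0,0,0],[0,0,0],1]

```text
time: 6.5
tcp_pos: [0.4915, -0.2469, 0.0068]
tool_rot: [[-0.946, -0.323, -0.0], [-0.323, 0.946, 0.0], [0.0, 0.0, -1.0]]
wrist_force: [-1.0, 0.8, 0.6]
gripper_width: -0.0001
```

```bash
python3 st.py
```

```text
6.5 tcp [ 0.4915 -0.2469  0.0068] yaw_y 108.84530320298133 z [-0.  0. -1.] F [-0.9937  0.7725  0.5548] T [ 0.0468 -0.0114 -0.0328] w -0.0001439979645991221 q [ 28.7163  35.7713  -7.0508 110.4835   7.3412  34.1726 125.7466]
```

```bash
python3 - <<'E'
from h import *
ims=[]
for c in ("top","scene"):
    p=vision.get_image(c); q=w2pix(p,[.52,-.24,.03]).astype(int); S=6
    ims.append(cv2.resize(p["color"][q[1]-45:q[1]+45,q[0]-65:q[0]+65,::-1],None,fx=6,fy=3*2,interpolation=cv2.INTER_CUBIC)[:, :])
im=cv2.resize(np.vstack(ims),None,fx=.55,fy=.55); print(im.shape); cv2.imwrite("pics/miss.png",im)
E
```

```text
(594, 429, 3)
```

View pics/miss.png

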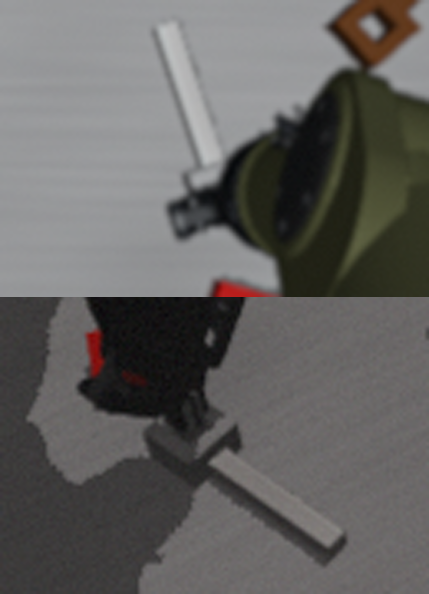

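```bash
python3 - <<'E'
from h import *
np.set_printoptions(precision=4,suppress=True)
for c in ("top","scene"):
    p=vision.get_image(c); C=cloud(p)
    b=lambda z0,z1,x0=.44: C[(p["depth"]>0)&(C[...,0]>x0)&(C[...,0]<.68)&(C[...,1]>-.30)&(C[...,1]<-.17)&(C[...,2]>z0)&(C[...,2]<z1)]
    a=b(.013,.022,.54); l=cv2.fitLine(a[:,:2].astype(np.float32),cv2.DIST_HUBER,0,.001,.001).ravel()
    t=l[2:]+l[:2]*np.max((a[:,:2]-l[2:])@l[:2]); h=b(.026,.034); print(c,np.degrees(np.arctan2(l[1],l[0])),"tip",t,"-> hub",t-.135*l[:2],len(h),h.mean(0),h.min(0),h.max(0))
    hi=b(.036,.12,.40); print(hi.min(0),hi.max(0)); lo=hi[hi[:,2]<.06]; print(len(lo),lo.mean(0) if len(lo) else 0, lo.min(0),lo.max(0))
E
```

```text
top 19.15632 tip [ 0.6185 -0.2041] -> hub [ 0.491  -0.2484] 57 [ 0.5002 -0.2315  0.0306] [ 0.4641 -0.2442  0.0264] [ 0.5125 -0.2202  0.0332]
[ 0.4694 -0.2246  0.0892] [ 0.4957 -0.1946  0.1199]Traceback (most recent call last):
  File "<stdin>", line 8, in <module>
    return umr_minimum(a, axis, None, out, keepdims, initial, where)
ValueError: zero-size array to reduction operation minimum which has no identity
```

Request:
move_arm:
  rows:
    - [[0,0,0.02],[0,0,0],1]
    - [[0,0,0.02],[0,0,0],1]
    - [[0,0,0.02],[0,0,0],1]
    - [[0,0,0.02],[0,0,0],1]
    - [[0,0,0.02],[0,0,0],1]
    - [[0,0,0.02],[0,0,0],1]
    - [[0,0,0],[0,0,0],1]
    - [[0,0,0],[0,0,0],1]
    - [[0,0,0],[0,0,0],1]
    - [[0,0,0],[0,0,0],1]

```text
time: 7.9
tcp_pos: [0.4914, -0.2468, 0.0665]
tool_rot: [[-0.946, -0.323, -0.001], [-0.323, 0.946, 0.0], [0.0, 0.0, -1.0]]
wrist_force: [-0.3, -0.5, -1.1]
gripper_width: -0.0
```

```bash
python3 st.py; python3 - <<'E'
from h import *
p=vision.get_image("scene"); q=w2pix(p,[.51,-.24,.05]).astype(int)
save(p,"lift.png",[q[0]-50,q[1]-45,q[0]+50,q[1]+40],7)
E
```

```text
7.9 tcp [ 0.4914 -0.2468  0.0665] yaw_y 108.84534900563534 z [-0.0005  0.0003 -1.    ] F [-0.3342 -0.4824 -1.1038] T [-0.0046 -0.0277  0.0558] w -2.900536513626655e-05 q [ 29.4541  30.8536  -8.041  107.4959   6.1396  42.0977 126.8186]
```

View pics/lift.png

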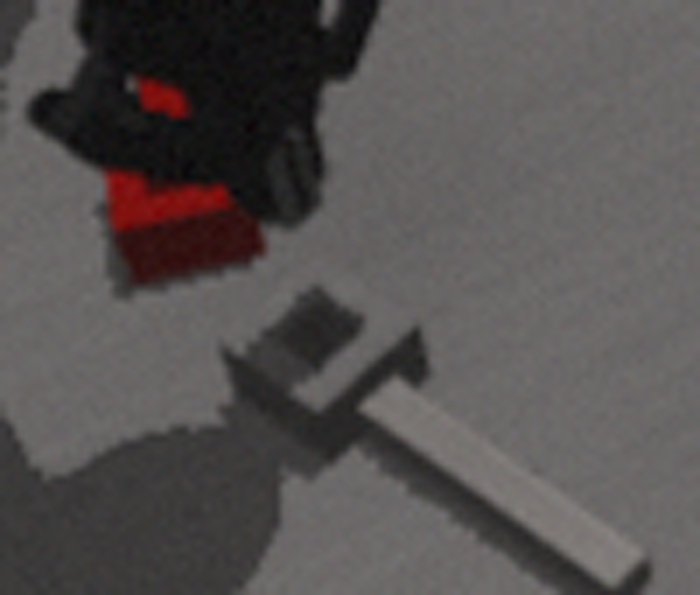

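```bash
python3 - <<'E'
from h import *
np.set_printoptions(precision=4,suppress=True)
p=vision.get_image("scene"); q=w2pix(p,[.51,-.24,.05]).astype(int); o=q-[50,45]
for z in (.0665,.08,.09,.1,.11): print(z,(w2pix(p,[.4914,-.2468,z])-o+.5)*7)
C=cloud(p)
for cx,cy in ((295,215),(290,190),(310,190),(270,195),(295,150)):
    u=int(o[0]+cx/7);v=int(o[1]+cy/7); print(cx,cy,C[v,u])
E
```

```text
0.0665 [301.653  260.1947]
0.08 [294.0272 233.5875]
0.09 [288.2479 213.423 ]
0.1 [282.3538 192.858 ]
0.11 [276.3415 171.8804]
295 215 [ 0.504  -0.2471  0.1031]
290 190 [ 0.5057 -0.2478  0.1154]
310 190 [ 0.5026 -0.241   0.1076]
270 195 [ 0.5011 -0.2528  0.1141]
295 150 [ 0.5024 -0.2416  0.1274]
```

```bash
python3 - <<'E'
from h import *
np.set_printoptions(precision=4,suppress=True)
p=vision.get_image("scene"); C=cloud(p); print(arm.hold_point_z)
m=(p["depth"]>0)&(C[...,2]>.045)&(abs(C[...,0]-.4914)<.05)&(abs(C[...,1]+.2468)<.03)
P=C[m]; P=P[np.argsort(P[:,2])]; print(len(P)); print(P[:12]); print(np.percentile(P[:60,:2],[5,50,95],axis=0))
print([a for a in dir(arm) if a[0]!="_"],[a for a in dir(vision) if a[0]!="_"])
E
```

```text
0.0187
7112
[[ 0.4976 -0.2529  0.0937]
 [ 0.5012 -0.2517  0.0967]
 [ 0.5025 -0.2426  0.0986]
 [ 0.5017 -0.2398  0.0992]
 [ 0.5036 -0.2476  0.0997]
 [ 0.5008 -0.2531  0.1006]
 [ 0.5019 -0.2419  0.1008]
 [ 0.5023 -0.2514  0.1009]
 [ 0.5061 -0.2508  0.1011]
 [ 0.501  -0.2391  0.1014]
 [ 0.5038 -0.245   0.1015]
 [ 0.5032 -0.2562  0.1018]]
[[ 0.4946 -0.262 ]
 [ 0.5023 -0.2502]
 [ 0.5052 -0.236 ]]
['Unreachable', 'finish_job', 'hold_point_z', 'sense'] ['get_image']
```

Both depth and picture put the shut fingertips about 28 mm above the reported TCP height. That is why the jaws closed over the hub without touching it. I'll reopen and go lower, watching the force.

Request:
move_arm:
  rows:
    - [[0,-0.003,0],[0,0,0],0]
    - [[0,0,0],[0,0,0],0]
    - [[0,0,0],[0,0,0],0]
    - [[0,0,0],[0,0,0],0]
    - [[0,0,-0.04],[0,0,0],0]
    - [[0,0,-0.04],[0,0,0],0]
    - [[0,0,-0.04],[0,0,0],0]
    - [[0,0,-0.02],[0,0,0],0]
    - [[0,0,-0.02],[0,0,0],0]
    - [[0,0,0],[0,0,0],0]

```text
time: 9.3
tcp_pos: [0.4913, -0.2483, -0.0135]
tool_rot: [[-0.946, -0.323, -0.001], [-0.323, 0.946, 0.0], [0.001, 0.0, -1.0]]
wrist_force: [-0.6, -0.2, -0.1]
gripper_width: 0.0852
```

Request:
move_arm:
  rows:
    - [[0,0,-0.008],[0,0,0],0]
    - [[0,0,-0.008],[0,0,0],0]
    - [[0,0,0],[0,0,0],0]
    - [[0,0,0],[0,0,0],1]
    - [[0,0,0],[0,0,0],1]
    - [[0,0,0],[0,0,0],1]
    - [[0,0,0],[0,0,0],1]
    - [[0,0,0],[0,0,0],1]
    - [[0,0,0],[0,0,0],1]
    - [[0,0,0],[0,0,0],1]

```text
time: 10.55
tcp_pos: [0.4915, -0.2482, -0.0209]
tool_rot: [[-0.946, -0.323, 0.0], [-0.323, 0.946, 0.0], [-0.0, 0.0, -1.0]]
wrist_force: [-1.1, 2.1, 5.2]
gripper_width: 0.0448
```

```bash
python3 st.py
```

```text
10.55 tcp [ 0.4915 -0.2482 -0.0209] yaw_y 108.85325199442853 z [ 0.      0.0001 -1.    ] F [-1.0916  2.076   5.1544] T [ 0.3722  0.2756 -0.031 ] w 0.04483799045591256 q [ 28.475   38.2854  -6.5292 111.4609   7.9289  30.6752 125.3641]
```

Gripped at 45 mm, but the 5 N upward force suggests the tips touch the worktop. I'll regrip 4 mm higher so the tips clear the collar later, then lift.

Request:
move_arm:
  rows:
    - [[0,0,0],[0,0,0],0.2]
    - [[0,0,0],[0,0,0],0.2]
    - [[0,0,0.008],[0,0,0],0.2]
    - [[0,0,0],[0,0,0],1]
    - [[0,0,0],[0,0,0],1]
    - [[0,0,0],[0,0,0],1]
    - [[0,0,0],[0,0,0],1]
    - [[0,0,0],[0,0,0],1]
    - [[0,0,0],[0,0,0],1]
    - [[0,0,0],[0,0,0],1]
  force: 60

```text
time: 11.8
tcp_pos: [0.4918, -0.2485, -0.0166]
tool_rot: [[-0.946, -0.323, 0.001], [-0.323, 0.946, -0.0], [-0.001, -0.001, -1.0]]
wrist_force: [-1.2, 0.3, 5.9]
gripper_width: 0.0445
```

Request:
move_arm:
  rows:
    - [[0,0,0.02],[0,0,0],1]
    - [[0,0,0.04],[0,0,0],1]
    - [[0,0,0.05],[0,0,0],1]
    - [[0,0,0.05],[0,0,0],1]
    - [[0,0,0.05],[0,0,0],1]
    - [[0,0,0.04],[0,0,0],1]
    - [[0,0,0.03],[0,0,0],1]
    - [[0,0,0],[0,0,0],1]
    - [[0,0,0],[0,0,0],1]
    - [[0,0,0],[0,0,0],1]

```text
time: 13.05
tcp_pos: [0.4909, -0.2481, 0.1219]
tool_rot: [[-0.946, -0.323, -0.002], [-0.323, 0.946, 0.001], [0.001, 0.001, -1.0]]
wrist_force: [0.2, 0.4, -5.9]
gripper_width: 0.0446
```

```bash
python3 st.py
```

```text
13.05 tcp [ 0.4909 -0.2481  0.1219] yaw_y 108.84816149171323 z [-0.0017  0.0008 -1.    ] F [ 0.1949  0.435  -5.919 ] T [-0.0223 -0.0087 -0.0569] w 0.04461962223533657 q [ 30.1561  26.9296  -8.7365 103.8219   5.1652  49.7417 127.8521]
```

Lever lifted (weight felt, grip stable). I'll check the pointer angle by colour while the hand is clear of the tap.

```bash
python3 - <<'E'
from h import *
np.set_printoptions(precision=4,suppress=True)
for c,o in (("top",(.5421,.0103)),("scene",(.5440,.0087))):
    p=vision.get_image(c); g=cv2.cvtColor(p["color"],cv2.COLOR_RGB2GRAY).astype(float)
    s=np.zeros(0)
    for r in (.028,.032,.036,.040):
        A=np.arange(-110,-30,1.); v=[]
        for a in np.radians(A):
            u=w2pix(p,[o[0]+r*np.cos(a),o[1]+r*np.sin(a),.059]); v.append(cv2.getRectSubPix(g.astype(np.float32),(1,1),tuple(map(float,u)))[0,0])
        v=np.array(v); w=np.clip(np.percentile(v,80)-v-20,0,None); print(c,r,(w*A).sum()/w.sum(), A[w>w.max()*.5][[0,-1]])
E
```

```text
top 0.028 -78.49129978298353 [-89. -68.]
top 0.032 -78.36053523208555 [-85. -71.]
top 0.036 -78.50694323619017 [-85. -72.]
top 0.04 -78.48917548286188 [-84. -73.]
scene 0.028 -49.61450954930528 [-65. -32.]
scene 0.032 -60.14496607588683 [-81. -42.]
scene 0.036 -71.66193018788795 [-82. -62.]
scene 0.04 -72.90991217650948 [-82. -63.]
```

Request:
move_arm:
  rows:
    - [[0.01,0.052,0],[0,0,-0.1],1]
    - [[0.01,0.052,0],[0,0,-0.105],1]
    - [[0.01,0.052,0],[0,0,-0.105],1]
    - [[0.01,0.052,0],[0,0,-0.105],1]
    - [[0.01,0.052,0],[0,0,-0.105],1]
    - [[0.01,0.052,0],[0,0,-0.105],1]
    - [[0.01,0.052,0],[0,0,-0.105],1]
    - [[0.01,0.052,0],[0,0,-0.105],1]
    - [[0.01,0.052,0],[0,0,-0.105],1]
    - [[0.01,0.048,0],[0,0,-0.1],1]

```text
time: 14.4
tcp_pos: [0.5415, 0.0109, 0.1226]
tool_rot: [[-0.258, 0.966, -0.0], [0.966, 0.258, 0.0], [0.0, -0.0, -1.0]]
wrist_force: [0.0, -0.0, -5.8]
gripper_width: 0.0447
```

```bash
python3 st.py
```

```text
14.4 tcp [0.5415 0.0109 0.1226] yaw_y 14.980801453809182 z [-0.0004  0.0002 -1.    ] F [ 0.0405 -0.0342 -5.7932] T [ 0.0125 -0.0487 -0.0349] w 0.04466293732518978 q [-14.6452  26.9529  16.2007 105.3097  -9.6482  49.0937  21.2105]
```

Request:
move_arm:
  rows:
    - [[0.004,-0.003,-0.03],[0,0,0],1]
    - [[0,0,-0.03],[0,0,0],1]
    - [[0,0,-0.016],[0,0,0],1]
    - [[0,0,0],[0,0,0],1]
    - [[0,0,0],[0,0,0],1]
    - [[0,0,0],[0,0,0],1]
    - [[0,0,0],[0,0,0],1]
    - [[0,0,0],[0,0,0],1]
    - [[0,0,0],[0,0,0],1]
    - [[0,0,0],[0,0,0],1]

```text
time: 15.65
tcp_pos: [0.5435, 0.0081, 0.0849]
tool_rot: [[-0.263, 0.965, -0.0], [0.965, 0.263, 0.0], [0.0, -0.0, -1.0]]
wrist_force: [0.3, 0.5, -5.2]
gripper_width: 0.0443
```

```bash
python3 st.py; python3 - <<'E'
from h import *
np.set_printoptions(precision=4,suppress=True)
p=vision.get_image("scene"); q=w2pix(p,[.55,-.02,.08]).astype(int)
save(p,"above.png",[q[0]-50,q[1]-45,q[0]+50,q[1]+40],7)
for c in ("top","scene"):
    p=vision.get_image(c); C=cloud(p)
    s=(.5434,.0095); D=C[...,:2]-s; r=np.hypot(*np.moveaxis(D,-1,0))
    m=(p["depth"]>0)&(r>.06)&(r<.15)&(C[...,2]>.105)&(C[...,2]<.125)&(C[...,1]<-.04)
    a=C[m]; l=cv2.fitLine(a[:,:2].astype(np.float32),cv2.DIST_HUBER,0,.001,.001).ravel(); l[:2]*=np.sign(-l[1])
    n=np.array([-l[1],l[0]]); print(c,len(a),"z",a[:,2].mean(),"yaw",np.degrees(np.arctan2(l[1],l[0])),"tip",l[2:]+l[:2]*np.max((a[:,:2]-l[2:])@l[:2]),"hub",l[2:]+l[:2]*np.max((a[:,:2]-l[2:])@l[:2])-.135*l[:2])
E
```

```text
15.65 tcp [0.5435 0.0081 0.0849] yaw_y 15.247810770650721 z [-0.  0. -1.] F [ 0.3254  0.4579 -5.1944] T [ 0.089   0.0153 -0.0112] w 0.04425250583891686 q [-13.5375  29.7628  15.2093 107.5681 -10.7967  44.0535  22.7936]
top 293 z 0.11982458728576272 yaw -74.00343 tip [ 0.5802 -0.1219] hub [0.543  0.0079]
scene 336 z 0.11572723648853095 yaw -77.334816 tip [ 0.5836 -0.1237] hub [0.554 0.008]
```

View pics/above.png

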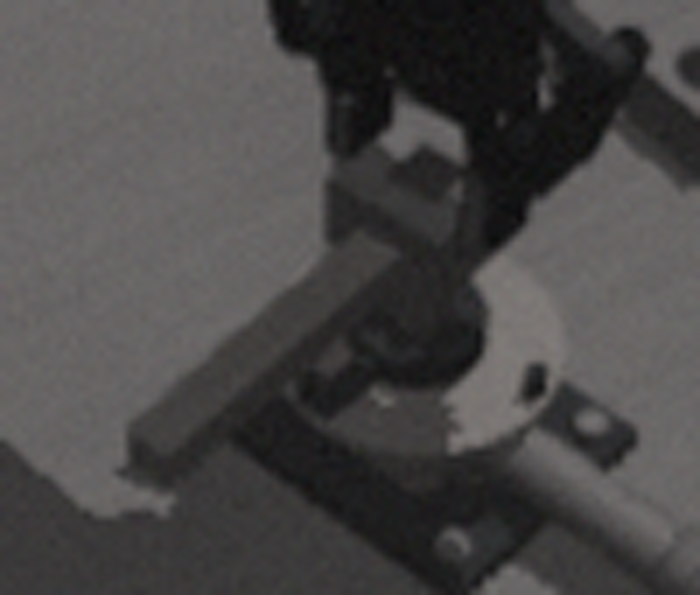

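The lever is level above the shaft and its arm is over the pointer. I'll lower it slowly and watch the force.

Request:
move_arm:
  rows:
    - [[0,0.002,0],[0,0,0],1]
    - [[0,0,-0.006],[0,0,0],1]
    - [[0,0,-0.006],[0,0,0],1]
    - [[0,0,-0.006],[0,0,0],1]
    - [[0,0,-0.006],[0,0,0],1]
    - [[0,0,-0.006],[0,0,0],1]
    - [[0,0,-0.006],[0,0,0],1]
    - [[0,0,0],[0,0,0],1]
    - [[0,0,0],[0,0,0],1]
    - [[0,0,0],[0,0,0],1]

```text
time: 17.05
tcp_pos: [0.5425, 0.0098, 0.0661]
tool_rot: [[-0.263, 0.965, -0.002], [0.965, 0.263, 0.001], [0.001, -0.002, -1.0]]
wrist_force: [-3.5, 4.1, -6.6]
gripper_width: 0.0445
```

```bash
python3 st.py
```

```text
17.05 tcp [0.5425 0.0098 0.0661] yaw_y 15.274750679524113 z [-0.0023  0.0006 -1.    ] F [-3.4939  4.1371 -6.6498] T [ 1.0067  0.8157 -0.1161] w 0.04453182794014346 q [-13.2512  31.1858  14.6335 108.707  -11.4095  41.6396  23.2095]
```

Request:
move_arm:
  rows:
    - [[-0.0015,0.0015,0],[0,0,0],1]
    - [[0,0,-0.006],[0,0,0],1]
    - [[0,0,-0.006],[0,0,0],1]
    - [[0,0,-0.006],[0,0,0],1]
    - [[0,0,-0.006],[0,0,0],1]
    - [[0,0,-0.006],[0,0,0],1]
    - [[0,0,-0.004],[0,0,0],1]
    - [[0,0,0],[0,0,0],1]
    - [[0,0,0],[0,0,0],1]
    - [[0,0,0],[0,0,0],1]

```text
time: 18.3
tcp_pos: [0.5424, 0.0099, 0.0496]
tool_rot: [[-0.263, 0.965, -0.001], [0.965, 0.263, 0.0], [0.0, -0.001, -1.0]]
wrist_force: [-4.0, 2.6, -7.7]
gripper_width: 0.0447
```

```bash
python3 st.py
```

```text
18.3 tcp [0.5424 0.0099 0.0496] yaw_y 15.250878531378602 z [-0.0008  0.     -1.    ] F [-3.9642  2.5698 -7.7198] T [ 0.7602  0.803  -0.0171] w 0.04467302731631513 q [-12.92    32.4522  14.1346 109.7175 -11.9491  39.2811  23.6367]
```

Request:
move_arm:
  rows:
    - [[-0.001,0.001,-0.003],[0,0,0],1]
    - [[0,0,-0.003],[0,0,0],1]
    - [[0,0,-0.002],[0,0,0],1]
    - [[0,0,0],[0,0,0],1]
    - [[0,0,0],[0,0,0],1]
    - [[0,0,0],[0,0,0],1]
    - [[0,0,0],[0,0,0],1]
    - [[0,0,0],[0,0,0],1]
    - [[0,0,0],[0,0,0],1]
    - [[0,0,0],[0,0,0],1]

```text
time: 19.55
tcp_pos: [0.5425, 0.0101, 0.0459]
tool_rot: [[-0.263, 0.965, 0.0], [0.965, 0.263, -0.0], [-0.0, 0.0, -1.0]]
wrist_force: [-1.7, -1.4, -4.8]
gripper_width: 0.0446
```

```bash
python3 st.py
```

```text
19.55 tcp [0.5425 0.0101 0.0459] yaw_y 15.233881681401751 z [ 0.0004 -0.0003 -1.    ] F [-1.6947 -1.3643 -4.8496] T [-0.267   0.4805  0.0019] w 0.044638695677571026 q [-12.8743  32.7251  14.0284 109.9708 -12.0725  38.6916  23.7049]
```

Underside is at about 62.5 mm, practically home. I'll release, rise slightly and look.

Request:
move_arm:
  rows:
    - [[0,0,-0.001],[0,0,0],1]
    - [[0,0,0],[0,0,0],0.25]
    - [[0,0,0],[0,0,0],0]
    - [[0,0,0],[0,0,0],0]
    - [[0,0,0],[0,0,0],0]
    - [[0,0,0.06],[0,0,0],0]
    - [[0,0,0.1],[0,0,0],0]
    - [[0,0,0.06],[0,0,0],0]
    - [[0,0,0],[0,0,0],0]
    - [[0,0,0],[0,0,0],0]

```text
time: 20.8
tcp_pos: [0.5418, 0.0105, 0.1548]
tool_rot: [[-0.263, 0.965, -0.001], [0.965, 0.263, 0.0], [0.0, -0.001, -1.0]]
wrist_force: [-0.8, -0.3, 0.8]
gripper_width: 0.0855
```

```bash
python3 st.py; cat > lv.py <<'E'
from h import *
import sys
np.set_printoptions(precision=4,suppress=True)
s=np.array([.5434,.0095])
for c in ("top","scene"):
    p=vision.get_image(c); C=cloud(p); D=C[...,:2]-s; r=np.hypot(*np.moveaxis(D,-1,0)); ok=p["depth"]>0
    a=C[ok&(r>.055)&(r<.15)&(C[...,2]>.074)&(C[...,2]<.085)]
    l=cv2.fitLine(a[:,:2].astype(np.float32),cv2.DIST_HUBER,0,.001,.001).ravel(); l[:2]*=np.sign((l[2:]-s)@l[:2])
    t=(a[:,:2]-l[2:])@l[:2]; k=np.polyfit(t,a[:,2],1)
    h=C[ok&(r<.03)&(C[...,2]>.086)&(C[...,2]<.1)]
    print(c,len(a),"arm z",a[:,2].mean(),"pitch deg",np.degrees(k[0]),"yaw",np.degrees(np.arctan2(l[1],l[0])),"hub z",len(h),np.median(h[:,2]) if len(h) else 0,"max",h[:,2].max() if len(h) else 0)
    q=w2pix(p,[.56,0,.08]).astype(int)
    if len(sys.argv)>1: save(p,c+sys.argv[1]+".png",[q[0]-55,q[1]-40,q[0]+55,q[1]+45],7)
E
python3 lv.py B
```

```text
20.8 tcp [0.5418 0.0105 0.1548] yaw_y 15.25418336755725 z [-0.0008  0.0001 -1.    ] F [-0.7594 -0.2866  0.827 ] T [-0.0048  0.0347 -0.0168] w 0.08552678187124674 q [-15.2191  24.9168  16.9503 102.8201  -8.7881  53.5933  20.735 ]
top 266 arm z 0.08067336232254751 pitch deg -0.14391123485866641 yaw -73.835846 hub z 0 0 max 0
scene 253 arm z 0.07854405282061729 pitch deg -0.2881010350109297 yaw -74.581436 hub z 303 0.0906304847815026 max 0.09449051962062638
```

View pics/sceneB.png

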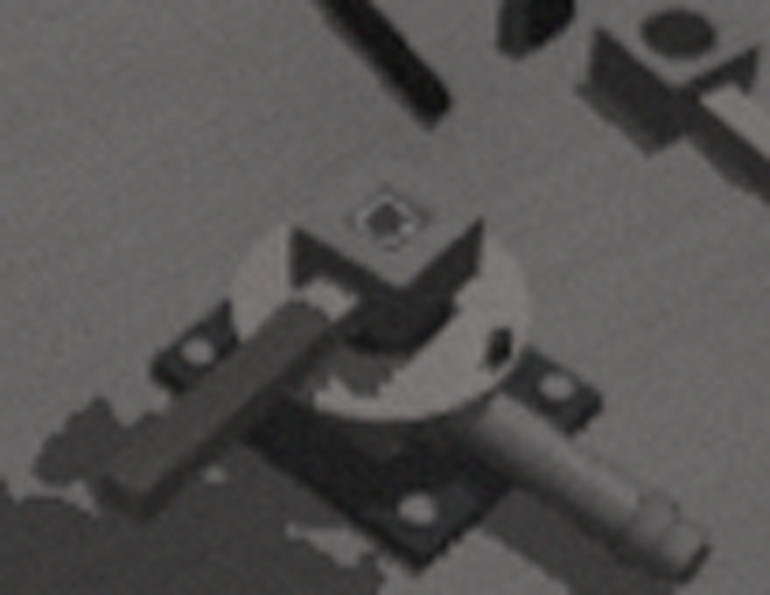

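It's seated: arm top at 80 mm, pitch about -0.2°, shaft showing above the hub, and arm over the pointer. Now I'll regrip the hub lightly and turn about the axis.

Request:
move_arm:
  rows:
    - [[0,0,-0.07],[0,0,0],0]
    - [[0,0,-0.07],[0,0,0],0]
    - [[0,0,-0.05],[0,0,0],0]
    - [[0,0,-0.026],[0,0,0],0]
    - [[0,0,0],[0,0,0],0]
    - [[0,0,0],[0,0,0],1]
    - [[0,0,0],[0,0,0],1]
    - [[0,0,0],[0,0,0],1]
    - [[0,0,0],[0,0,0],1]
    - [[0,0,0],[0,0,0],1]
  force: 30

```text
time: 22.15
tcp_pos: [0.5425, 0.0103, 0.0484]
tool_rot: [[-0.263, 0.965, 0.001], [0.965, 0.263, 0.0], [-0.0, 0.001, -1.0]]
wrist_force: [-1.5, 0.1, 5.8]
gripper_width: 0.0452
```

```bash
python3 st.py
```

```text
22.15 tcp [0.5425 0.0103 0.0484] yaw_y 15.241062211697761 z [ 0.001   0.0002 -1.    ] F [-1.4778  0.1086  5.7942] T [-0.0772  0.4459 -0.0254] w 0.045165083927664176 q [-13.049   32.5246  14.2778 109.8812 -12.1851  38.9821  23.8233]
```

Request:
move_arm:
  rows:
    - [[0,0,0],[0,0,0.05],1]
    - [[0,0,0],[0,0,0.1],1]
    - [[0,0,0],[0,0,0.1],1]
    - [[0,0,0],[0,0,0.1],1]
    - [[0,0,0],[0,0,0.1],1]
    - [[0,0,0],[0,0,0.1],1]
    - [[0,0,0],[0,0,0],1]
    - [[0,0,0],[0,0,0],1]
    - [[0,0,0],[0,0,0],1]
    - [[0,0,0],[0,0,0],1]

```text
time: 23.4
tcp_pos: [0.5421, 0.011, 0.0484]
tool_rot: [[-0.905, 0.426, 0.0], [0.426, 0.905, 0.001], [-0.0, 0.001, -1.0]]
wrist_force: [-3.1, 2.0, 6.7]
gripper_width: 0.0454
```

```bash
python3 st.py; python3 lv.py
```

```text
23.4 tcp [0.5421 0.011  0.0484] yaw_y 64.77855741603541 z [ 0.0004  0.0006 -1.    ] F [-3.0517  2.0393  6.7128] T [0.3604 0.6543 0.0765] w 0.04536261789380403 q [ -3.4456  31.6743  -0.4169 109.7738   0.3006  38.5281  60.7431]
top 140 arm z 0.08040015514321867 pitch deg -0.7421399494220917 yaw -14.900005 hub z 0 0 max 0
scene 248 arm z 0.07864499137482302 pitch deg -0.6170274769840154 yaw -24.982204 hub z 308 0.0906424500352247 max 0.09963954987256962
```

Request:
move_arm:
  rows:
    - [[0,0,0],[0,0,0.1],1]
    - [[0,0,0],[0,0,0.1],1]
    - [[0,0,0],[0,0,0.1],1]
    - [[0,0,0],[0,0,0.1],1]
    - [[0,0,0],[0,0,0.02],1]
    - [[0,0,0],[0,0,0.02],1]
    - [[0,0,0],[0,0,0.02],1]
    - [[0,0,0],[0,0,0],1]
    - [[0,0,0],[0,0,0],1]
    - [[0,0,0],[0,0,0],1]

```text
time: 24.75
tcp_pos: [0.5421, 0.0116, 0.0484]
tool_rot: [[-0.96, -0.279, 0.001], [-0.279, 0.96, 0.001], [-0.001, 0.001, -1.0]]
wrist_force: [-2.9, 3.8, 6.8]
gripper_width: 0.0454
```

```bash
python3 st.py
```

```text
24.75 tcp [0.5421 0.0116 0.0484] yaw_y 106.17915224316944 z [ 0.0006  0.0011 -1.    ] F [-2.8638  3.7993  6.8269] T [ 0.804   0.709  -0.0418] w 0.04535434794220657 q [  4.6222  31.9891 -12.6589 109.6688  10.4481  39.4027  91.9108]
```

Request:
move_arm:
  rows:
    - [[0,0,0],[0,0,0.02],1]
    - [[0,0,0],[0,0,0.02],1]
    - [[0,0,0],[0,0,0.02],1]
    - [[0,0,0],[0,0,0],1]
    - [[0,0,0],[0,0,0],1]
    - [[0,0,0],[0,0,0],1]
    - [[0,0,0],[0,0,0],1]
    - [[0,0,0],[0,0,0],1]
    - [[0,0,0],[0,0,0],1]
    - [[0,0,0],[0,0,0],1]

```text
time: 26.0
tcp_pos: [0.5421, 0.0117, 0.0484]
tool_rot: [[-0.93, -0.367, 0.0], [-0.367, 0.93, 0.001], [-0.001, 0.001, -1.0]]
wrist_force: [-3.9, 3.6, 7.6]
gripper_width: 0.0453
```

```bash
python3 st.py; python3 lv.py C
```

```text
26.0 tcp [0.5421 0.0117 0.0484] yaw_y 111.55253266678497 z [ 0.0005  0.0012 -1.    ] F [-3.9057  3.6286  7.5822] T [ 0.9001  0.7448 -0.2558] w 0.04525604116463041 q [  5.6635  32.0957 -14.2443 109.6563  11.7283  39.6058  95.9958]
top 47 arm z 0.0805733030246732 pitch deg 1.4091653644051239 yaw 93.97894 hub z 0 0 max 0
scene 244 arm z 0.0785430264449176 pitch deg 0.01598214385205081 yaw 21.205717 hub z 192 0.0907106752866032 max 0.09998853323769086
```

View pics/sceneC.png

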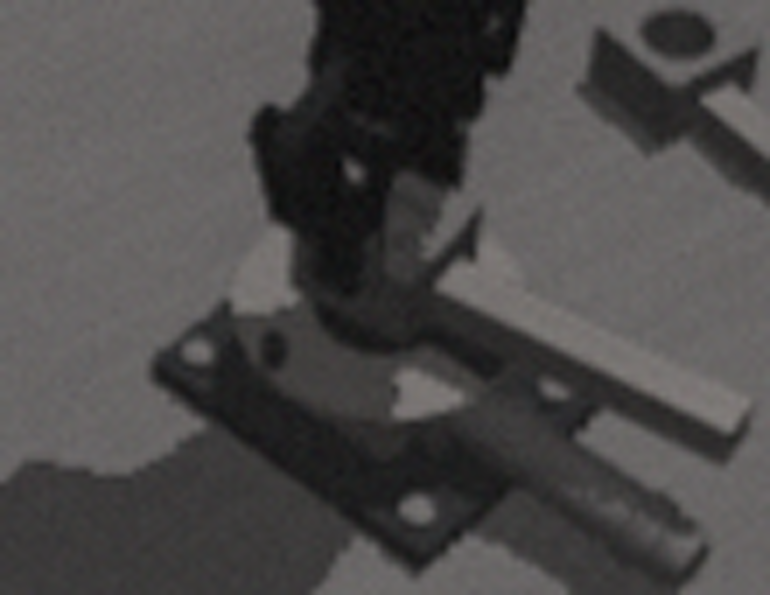

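Request:
move_arm:
  rows:
    - [[0,0,0],[0,0,0.02],1]
    - [[0,0,0],[0,0,0.01],1]
    - [[0,0,0],[0,0,0],1]
    - [[0,0,0],[0,0,0],1]
    - [[0,0,0],[0,0,0],1]
    - [[0,0,0],[0,0,0],1]
    - [[0,0,0],[0,0,0],1]
    - [[0,0,0],[0,0,0],1]
    - [[0,0,0],[0,0,0],1]
    - [[0,0,0],[0,0,0],1]

```text
time: 27.35
tcp_pos: [0.5424, 0.0118, 0.0484]
tool_rot: [[-0.913, -0.409, 0.001], [-0.409, 0.913, 0.002], [-0.002, 0.001, -1.0]]
wrist_force: [-2.1, 4.8, 6.1]
gripper_width: 0.0453
```

```bash
python3 st.py; python3 lv.py
```

```text
27.35 tcp [0.5424 0.0118 0.0484] yaw_y 114.14193533556696 z [ 0.0009  0.0018 -1.    ] F [-2.1443  4.8208  6.12  ] T [ 1.0314  0.6223 -0.9891] w 0.04526337777462198 q [  6.1879  32.164  -15.025  109.6318  12.3258  39.6887  97.992 ]
top 45 arm z 0.08032200038803144 pitch deg 0.1756279720784955 yaw 112.1009 hub z 0 0 max 0
scene 247 arm z 0.07847652724641754 pitch deg -0.1101159536558641 yaw 23.15747 hub z 177 0.09079498722354251 max 0.09950440212216871
```

Torque has risen to 1 N m, so the spindle is at its stop, with the lever leading by the hole's play. I'll turn the lever back within that play to line up with the pipe (yaw 14°), release and rise.

Request:
move_arm:
  rows:
    - [[0,0,0],[0,0,-0.04],1]
    - [[0,0,0],[0,0,-0.04],1]
    - [[0,0,0],[0,0,-0.02],1]
    - [[0,0,0],[0,0,0],1]
    - [[0,0,0],[0,0,0],1]
    - [[0,0,0],[0,0,0],1]
    - [[0,0,0],[0,0,0],1]
    - [[0,0,0],[0,0,0],1]
    - [[0,0,0],[0,0,0],1]
    - [[0,0,0],[0,0,0],1]

```text
time: 28.7
tcp_pos: [0.5427, 0.0113, 0.0484]
tool_rot: [[-0.965, -0.264, 0.001], [-0.264, 0.965, 0.001], [-0.002, 0.0, -1.0]]
wrist_force: [-1.8, 1.9, 6.1]
gripper_width: 0.0451
```

```bash
python3 st.py; python3 lv.py
```

```text
28.7 tcp [0.5427 0.0113 0.0484] yaw_y 105.2861492562205 z [ 0.0015  0.0007 -1.    ] F [-1.8399  1.8628  6.1385] T [0.6796 0.4092 0.0325] w 0.04508022770021382 q [  4.4609  31.9835 -12.3749 109.641   10.2629  39.3413  91.2436]
top 52 arm z 0.08024583173841687 pitch deg 2.6661822606510315 yaw 104.67788 hub z 0 0 max 0
scene 254 arm z 0.07845926533100936 pitch deg -0.3078645900706684 yaw 13.061359 hub z 210 0.090758568891666 max 0.09999050804597132
```

Request:
move_arm:
  rows:
    - [[0,0,0],[0,0,0],0.25]
    - [[0,0,0],[0,0,0],0]
    - [[0,0,0],[0,0,0],0]
    - [[0,0,0],[0,0,0],0]
    - [[0,0,0.08],[0,0,0],0]
    - [[0,0,0.1],[0,0,0],0]
    - [[0,0,0.1],[0,0,0],0]
    - [[-0.1,-0.06,0.02],[0,0,0],0]
    - [[-0.08,-0.08,0],[0,0,0],0]
    - [[0,-0.1,0],[0,0,0],0]

```text
time: 30.05
tcp_pos: [0.4495, -0.1099, 0.198]
tool_rot: [[-0.964, -0.265, -0.001], [-0.265, 0.964, -0.0], [0.001, -0.0, -1.0]]
wrist_force: [2.0, -0.1, 0.7]
gripper_width: 0.0854
```

Request:
move_arm:
  rows:
    - [[0,-0.1,0],[0,0,0],0]
    - [[0,-0.1,0],[0,0,0],0]
    - [[0,0,0],[0,0,0],0]
    - [[0,0,0],[0,0,0],0]
    - [[0,0,0],[0,0,0],0]
    - [[0,0,0],[0,0,0],0]
    - [[0,0,0],[0,0,0],0]
    - [[0,0,0],[0,0,0],0]
    - [[0,0,0],[0,0,0],0]
    - [[0,0,0],[0,0,0],0]

```text
time: 31.3
tcp_pos: [0.4522, -0.2097, 0.1974]
tool_rot: [[-0.965, -0.263, -0.0], [-0.263, 0.965, 0.0], [0.0, 0.0, -1.0]]
wrist_force: [0.7, 0.3, -0.5]
gripper_width: 0.0854
```

```bash
python3 st.py; python3 lv.py D; python3 -c "
import cv2,numpy as np
a=[cv2.resize(cv2.imread(f'pics/{c}D.png'),(400,309)) for c in ('top','scene')]
cv2.imwrite('pics/D.png',np.hstack(a))"
```

```text
31.3 tcp [ 0.4522 -0.2097  0.1974] yaw_y 105.2409640937282 z [-0.  0. -1.] F [ 0.697   0.2949 -0.4649] T [ 0.001   0.0272 -0.0205] w 0.08539634505652367 q [ 29.5718  18.0315 -10.1459 105.0099   3.7169  57.2798 123.1443]
top 259 arm z 0.08074220815228174 pitch deg 0.06719577842229404 yaw 14.855886 hub z 400 0.09239095393718644 max 0.09710354169274804
scene 249 arm z 0.07855509231041657 pitch deg -0.1842553960272258 yaw 14.147843 hub z 311 0.0905209177314058 max 0.09469378727127431
```

View pics/D.png

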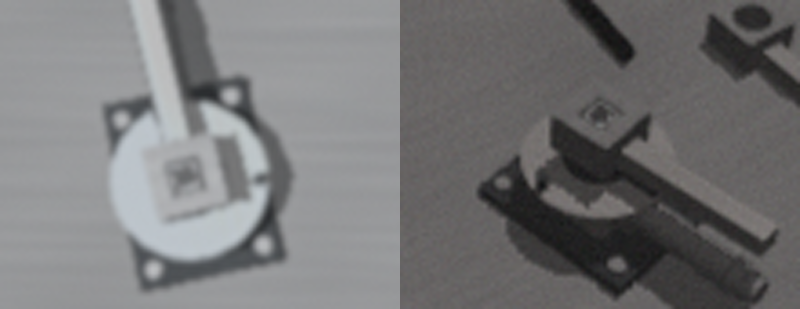

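The lever is level, home and over the pipe at yaw 14.5° against the pipe's 14°, and the hand is clear. Handing in.

```bash
python3 -c "
from station import arm; print(arm.finish_job())"
```

```text
the job is handed in; nothing more can be done
None
```

The square-holed lever is fitted on the spindle with its arm over the pointer, and the tap has been swung fully open. I handed the job in at about 31 s of the 61 s allowed. No verdict was reported.

- **Fit:** I lowered the lever on, then let go and checked it. The arm's top was about 80 mm up, which is right for fully home. The tilt was about 0.2°, and the shaft showed above the hub.
- **Swing:** I regripped the hub and turned it to the stop, where the torque rose to about 1 N m. The hole is loose on the shaft, so the lever was about 7–9° past the pipe at that point. I turned it back within that play to line it up.
- **Last checks, hand clear:** The lever lay at 14.1° and 14.9° in the two cameras, and the pipe at 13.9–14.0°. Tilt was 0.2° or less. The two cameras differed by about 2 mm in height, which matches the stated calibration.
- **What went wrong:** The first grasp closed on nothing and did not move the lever, because the fingertips were nearly 30 mm higher than the reported TCP. I went lower and regripped.
- **Not confirmed:**
  - The pointer is hidden under the arm, so I judged the spindle to be at its stop from the torque rise. I saw no drag when turning back.
  - I did not measure the other objects again at the end. I saw no contact with any of them.

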